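# Turn the condiment carousel to the serving marker

## Robot

A 6-joint arm with a two-finger parallel gripper is mounted at the origin on the work surface. World frame = base frame: x ahead of the robot, y to its left, z up, the work surface at z = 0. Lengths are in m, angles in rad, forces in N, time in s.
With the tool pointing down it reaches from about 0.35 to 0.775 m from the base axis. Payload 7.3 kg.
Tool frame: the origin (TCP) lies at the very end of the fingers, on their centre line; the grasp point (between the pads) lies 19 mm behind it; z points along the fingers, y is the line along which they close (so a half turn about z gives the same grasp; the last joint's range is limited). The gripper opens to 92 mm and grips with 3 to 60 N. Pads are 19 mm wide; open, the fingers measure 130 mm over their backs; the gripper's body (75 mm by 190 mm) begins 47 mm behind the grasp point.
Start: joints at [0.958, 0.342, 1.524, -0, 1.275, -0.146], TCP at [0.236, 0.469, 0.197] pointing down, gripper open.
Joint ranges: [-2.53, 2.53], [-0.77, 2.02], [0.04, 2.7], [-1, 4.14], [0.28, 2.66], [-3.11, 3.11]. Speed limits (rad/s): [2.57, 2.57, 3.14, 3.14, 3.14, 3.14].

## Interface

Orientations are given as a rotation vector (axis times angle).
In Python, from plant import observe, snapshot, ticket, boxes_of, silhouettes, landmark_of gives the robot as it stands. The module is installed in compiled form; this text tells all that it offers.
- The arm moves only by the tool move_arm, never from a script. Its arguments are lists of equal length, an entry for each row: "slide": the shift along the tool's x, y, z in cm, a list of three; "twist": the turn about the tool's z in degrees. A call has 1 to 12 rows; each row is the pose to reach, as a shift and turn from the pose commanded when the call began, along the tool's axes at that moment; what a row does not reach only later rows make up. A row lasts 1/8 s, in which the tool goes at most 62.5 mm and 10.7 degrees, less where a joint would pass 70% of its speed; a pose out of reach is approached as far as the arm can. A call with a gripper value outside its range is refused whole. "grip" is the finger opening in cm, from 0 to 9.18, set as the call begins (left out, the last holds). The fingers move at their own pace and stop on an object; the grip force is fixed at half the most. Time passes only in rows, so rows that repeat a pose let the fingers close. It gives the time, the measured TCP pose, the force, the opening and the grip force at its end, in the units of the state.
- observe(): the state, without advancing time (a new reading comes with each control period).
- snapshot(name): name is "scene" or "top" or "wrist"; returns a dict with "frame" (420x560x3 uint8, red, green, blue), "mtx" (3x3 intrinsics, pixels), "k1" (the pictures are not rectified: a ray, as slopes to the right and down, at radius r is drawn at 1 + k1 r^2 times it, then the intrinsics apply), "cam_to_world" (4x4, takes a point from camera to world coordinates). Camera axes: x right, y down, z forward; pixel columns grow to the right and rows downward; lengths in m; the calibration is good to about 2 mm. A picture is of the moment at which its call begins. There is no depth.
- ticket.hand_in(): hands the job in; it is judged then, once.
Trained networks look in a picture, given as the dict that the camera call returned (one of the last four; its "shot" number tells which), for a name from the list of things; names that differ only in an ending like _2 or _b are one class to them, and where a whole thing is asked for, a point or a joint stands for the part that bears it (a point fixed in the world has none). Each returns a list of dicts, best first, with "conf" (0 to 1); they miss things now and then, are a little off and sometimes report something else, mostly with a low value. They report only what shows in the picture. A call takes as long as a camera call.
- boxes_of(picture, label): "box" ([centre column, centre row, width, height] in pixels, round what is visible of it).
- silhouettes(picture, label): "pixels" (420x560 bool, what is visible of it) and "box" ([centre column, centre row, width, height] in pixels, round what is visible of it).
- landmark_of(picture, label): "pixel" ([row, column] in pixels: a listed point, or the origin of a listed thing).
The state is a dict: "time": time; "qpos": joint angles; "joint_vel": joint speeds; "tau": joint torques, N m; "eef_pos": TCP position; "orientation": TCP orientation; "ft_force": force on the tool from outside, world axes, zero at the start; "torque": the same for the moment, N m; "width": finger opening in m; "grip_force": force on a finger pad.
Only numpy, scipy, OpenCV 4.12 (cv2) and the standard library are available. Lean on these libraries where they do the work, as an engineer would, in place of code of your own. Each camera call takes 0.05 s, during which the arm holds its last target. There are 200 camera calls.

## Task

Using a fingertip, push on the spokes of the black turning cross at the top of the condiment carousel and turn it until the red-lidded jar stands squarely at the yellow marker, then take the finger away and leave the carousel at rest. Touch only the cross: do not pinch, lift or touch the jars, do not push the wooden tray, and leave the pepper mill, mug and food box where they are.

Things in the scene. Friction and masses are not known exactly. Their poses are not given: they have to be found in the camera images.
- base: Fixed black base of the carousel: a disc 200 mm across under the tray, with a tongue along its own +x that ends in a yellow upright marker block (50 mm wide, 22 mm thick, centred 183 mm from the axis, top 39 mm above the table). Origin: on the turning axis at table height. Its yaw varies.
- rotor: Turning part, origin on the vertical axis at table height. On top is a black cross: hub 44 mm across, top 147 mm above the table; four upright flat spokes 10 mm thick, 118 to 142 mm above the table, ending 80 mm from the axis, at 45, 135, 225, 315 degrees from the rotor's own +x. Turns either way without stops against 0.15 N m (2.5 N at 60 mm), stays where left. Below the cross is a 26 mm thick column.
- tray: Round wooden tray, 300 mm across, fixed to the rotor and turning with it, top 30 mm above the table; same origin and axes as the rotor. Four wells edged with low wire rings (4 mm high) are centred 100 mm from the axis at 0, 90, 180 and 270 degrees from the rotor's +x, each midway between two spokes. Not to be pushed directly.
- serving_spot (a point): The point where the red-lidded jar's foot must come: 100 mm from the turning axis towards the middle of the yellow marker, at the height of the tray's top (30 mm). It is fixed to the base and does not turn.
- jar_red: Loose lidded glass jar, 60 mm diameter, 55 mm tall, with a red lid, standing in one of the four wells of the carousel tray (which well varies). Origin: centre of its underside, 30 mm above the table; z up. Not to be touched by the robot.
- jar_green: Loose lidded glass jar, 60 mm diameter, 55 mm tall, with a green lid, standing in one of the four wells of the carousel tray (which well varies). Origin: centre of its underside, 30 mm above the table; z up. Not to be touched by the robot.
- jar_blue: Loose lidded glass jar, 60 mm diameter, 55 mm tall, with a blue lid, standing in one of the four wells of the carousel tray (which well varies). Origin: centre of its underside, 30 mm above the table; z up. Not to be touched by the robot.
- jar_white: Loose lidded glass jar, 60 mm diameter, 55 mm tall, with a white lid, standing in one of the four wells of the carousel tray (which well varies). Origin: centre of its underside, 30 mm above the table; z up. Not to be touched by the robot.
- mill: Bystander: dark wooden pepper mill, 52 mm diameter, 125 mm tall, loose on the table. Origin: centre of its underside.
- mug: Bystander: blue ceramic mug, 76 mm diameter, 85 mm tall, handle to its own +y, loose on the table. Origin: centre of its underside.
- food_box: Bystander: clear food box with an orange lid, 116 x 86 mm, 55 mm tall, loose on the table. Origin: centre of its underside.

How it is judged:
On the way:
1. a finger pushes on the carousel's cross (contact force between rotor and the fingers above 0.5 N).
At the end, for the whole second after the job is handed in: The centre of the red-lidded jar is within 10 mm (seen from above) of the serving spot at the yellow marker, the carousel is at rest, all four jars stand upright in their wells, and the pepper mill, mug and food box are within 20 mm of where they were (horizontal distance between jar_red and serving_spot below 0.01 m and angular speed of rotor below 0.05 rad/s and angle between each of jar_red, jar_green, jar_blue, jar_white's own z axis and vertical below 0.1 rad and z of jar_red in the frame of rotor between 0.025 and 0.036 m and z of jar_green in the frame of rotor between 0.025 and 0.036 m and z of jar_blue in the frame of rotor between 0.025 and 0.036 m and z of jar_white in the frame of rotor between 0.025 and 0.036 m and distance of each of mill, mug, food_box from where it was at the start of the episode below 0.02 m); the robot touches nothing.
It fails at once if a jar is touched by the robot (contact force between any of jar_red, jar_green, jar_blue, jar_white and the fingers above 0.5 N or contact force between any of jar_red, jar_green, jar_blue, jar_white and the arm above 0.5 N).
It fails at once if a jar is lifted, tipped or leaves its well (z of any of jar_red, jar_green, jar_blue, jar_white in the frame of rotor above 0.042 m or angle between any of jar_red, jar_green, jar_blue, jar_white's own z axis and vertical above 0.25 rad or horizontal distance between any of jar_red, jar_green, jar_blue, jar_white and rotor below 0.088 m or horizontal distance between any of jar_red, jar_green, jar_blue, jar_white and rotor above 0.112 m).
It fails at once if the tray itself is pushed instead of the cross (contact force between tray and the fingers above 1 N or contact force between tray and the arm above 1 N).
It fails at once if the pepper mill, mug or food box is shoved, lifted or knocked over (distance of any of mill, mug, food_box from where it was at the start of the episode above 0.02 m or angle between any of mill, mug, food_box's own z axis and vertical above 0.25 rad).
It also fails if it takes over 48 s, if anything falls off the work surface, if the arm or the gripper's body presses on something with over 40 N, if the wrist force passes 120 N, or if a joint passes its speed limit or range.

## Working session

There is one attempt and no reset: what is moved stays moved. The work goes in short steps, Python scripts to look and compute and a tool call to move; the robot and the scene stay as the last step left them, time stands still between calls to the robot, and variables do not carry over. Pictures are saved under pics/ and viewed, at most 10 in all, crops included, and the job is handed in when it is done.

Besides the shell and the picture viewer there is one more tool, called after "Request:" in YAML: its name, and indented under it one key for each argument. move_arm: Moves the arm, as the interface text tells. Its arguments: {"type":"object","properties":{"slide":{"type":"array","items":{"type":"array","items":{"type":"number"}}},"twist":{"type":"array","items":{"type":"number"}},"grip":{"type":"number"}},"required":["slide","twist"]}

```bash
mkdir -p pics
cat > h.py <<'E'
import numpy as np, cv2
from plant import *
def save(s,n): cv2.imwrite('pics/'+n+'.png', cv2.cvtColor(s['frame'],cv2.COLOR_RGB2BGR))
def ray(s,col,row):
    K=s['mtx']; d=np.array([(col-K[0][2])/K[0][0],(row-K[1][2])/K[1][1]])
    u=d.copy()
    for _ in range(20): u=d/(1+s['k1']*(u@u))
    T=np.array(s['cam_to_world']); return T[:3,3],T[:3,:3]@np.array([u[0],u[1],1])
def at(s,col,row,z):
    o,d=ray(s,col,row); return (o+d*(z-o[2])/d[2])[:2]
def proj(s,p):
    T=np.array(s['cam_to_world']); c=T[:3,:3].T@(np.array(p)-T[:3,3]); u=c[:2]/c[2]; u=u*(1+s['k1']*(u@u)); K=np.array(s['mtx'])
    return K[0,0]*u[0]+K[0,2],K[1,1]*u[1]+K[1,2]
E
python3 - <<'E'
from h import *
s=snapshot('top'); save(s,'top1'); 
for n,z in [('rotor',0),('base',0),('jar_red',.03),('jar_green',.03),('jar_blue',.03),('jar_white',.03),('mill',0),('mug',0),('food_box',0),('serving_spot',.03)]:
    for l in landmark_of(s,n)[:2]:
        r,c=l['pixel']; print(n,round(l['conf'],2),round(c),round(r),at(s,c,r,z).round(4))
print(np.array(s['cam_to_world']).round(3).tolist())
o=observe(); print(o['time'],o['eef_pos'],o['orientation'],o['width'])
s=snapshot('scene'); save(s,'scene1')
E
```

```text
rotor 0.75 255 208 [0.5199 0.0611]
jar_red 0.77 214 208 [0.5164 0.1717]
jar_red 0.56 252 208 [0.5175 0.0676]
jar_green 0.68 288 208 [ 0.5188 -0.0299]
jar_blue 0.85 250 174 [0.6101 0.0738]
jar_blue 0.21 251 248 [0.4089 0.0688]
jar_white 0.84 250 245 [0.4176 0.0695]
mill 0.95 141 153 [0.6676 0.3829]
mug 0.63 137 225 [0.4656 0.3869]
food_box 0.59 411 207 [ 0.5283 -0.374 ]
[[0.016, -0.997, 0.074, 0.437], [-1.0, -0.016, -0.002, 0.006], [0.003, -0.074, -0.997, 1.442], [0.0, 0.0, 0.0, 1.0]]
0.55 [0.23624917 0.46883784 0.19721991] [-7.26609933e-01 -3.05640122e+00 -7.51695425e-05] 0.09171684474248747
```

View pics/top1.png

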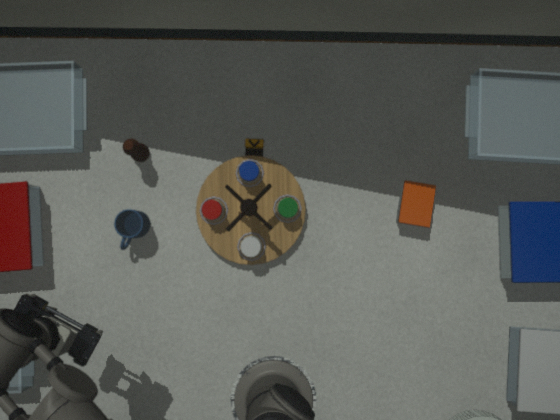

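View pics/scene1.png

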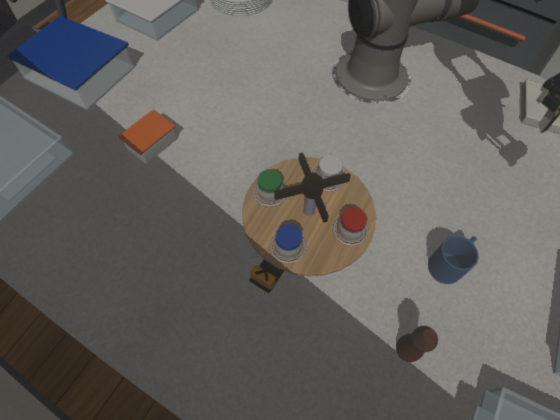

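The top view shows the cross hub at about (249,207), the red lid at (213,209), and the yellow marker at (255,146). The red jar must turn about 90° clockwise, from +y to +x. Next I'll get these positions more accurately.

```bash
cat >> h.py <<'E'
def cen(m):
    n,l,st,c=cv2.connectedComponentsWithStats(m.astype(np.uint8)); i=1+np.argmax(st[1:,4]); return c[i],st[i]
def measure(s):
    hsv=cv2.cvtColor(s['frame'],cv2.COLOR_RGB2HSV); H,S,V=[hsv[...,i].astype(int) for i in range(3)]
    yy,xx=np.mgrid[:420,:560]; near=np.hypot(xx-252,yy-205)<62
    R={}
    for n,m in dict(red=((H<6)|(H>174))&(S>170),green=(H>50)&(H<85)&(S>120),blue=(H>100)&(H<130)&(S>120),white=(S<40)&(V>120)).items():
        mm=m&near&(np.hypot(xx-252,yy-208)<52)
        if mm.any():
            c,st=cen(mm); R[n]=at(s,*c,.085); print(n,c.round(1),st[2:],R[n].round(4))
    return R
E
python3 - <<'E'
from h import *
s=snapshot('top')
R=measure(s)
for l in ['tray','base','rotor']:
    for q in silhouettes(s,l)[:1]:
        p=q['pixels']; c,st=cen(p); print(l,q['conf'],c.round(1),st)
        if l=='tray':
            cs=max(cv2.findContours(p.astype(np.uint8),0,1)[0],key=cv2.contourArea)
            e=cv2.fitEllipse(cv2.convexHull(cs)); print(e, at(s,*e[0],.03))
hsv=cv2.cvtColor(s['frame'],cv2.COLOR_RGB2HSV)
f=s['frame'][130:165,235:275]; cv2.imwrite('pics/mk.png',cv2.resize(cv2.cvtColor(s['frame'][125:275,175:325],cv2.COLOR_RGB2BGR),None,fx=4,fy=4,interpolation=cv2.INTER_CUBIC))
for p in [(.52,.06)]:print(proj(s,[*p,.147]))
E
```

```text
red [211.6 209.1] [ 18  19 267] [0.5092 0.1707]
green [287.5 207.2] [ 18  19 270] [ 0.5175 -0.028 ]
blue [248.6 170.4] [ 20  20 297] [0.6127 0.0759]
white [249.9 245.9] [ 20  21 307] [0.4148 0.0684]
tray 0.9 [249.7 210.5] [ 196  155  109  110 7190]
((249.8122100830078, 210.13064575195312), (108.71040344238281, 109.70419311523438), 46.345306396484375) [0.51106167 0.07315941]
base 0.5 [253.7 147.3] [245 139  19  18 303]
rotor 0.59 [250.3 210.1] [ 196  155  109  111 7911]
(np.float64(252.95331806784498), np.float64(204.1687953871191))
```

View pics/mk.png

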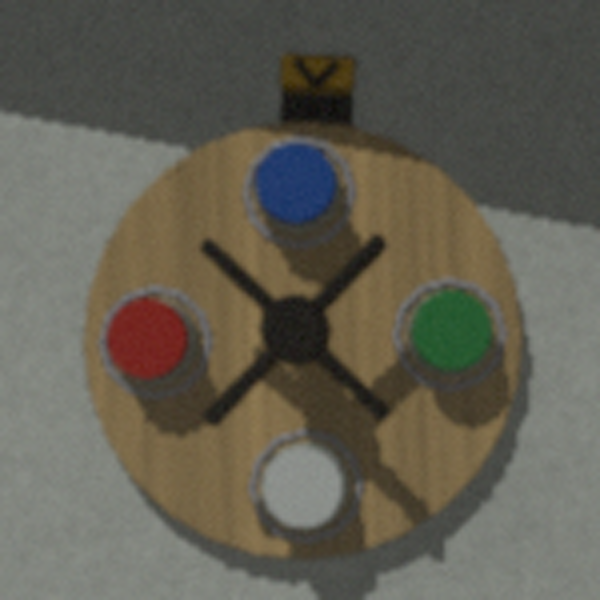

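```bash
cat >> h.py <<'E'
from scipy.spatial.transform import Rotation as Ro
A=np.array([.5136,.0720])
def pose(phi,r=.058,t=.0145):
    a=np.radians(phi); return A+np.array([[np.cos(a),-np.sin(a)],[np.sin(a),np.cos(a)]])@[r,t]
def rows(phis,z,t=.0145,ref=None):
    o=observe(); R=Ro.from_rotvec(o['orientation']).as_matrix(); p=np.array(o['eef_pos']) if ref is None else np.array(ref)
    ya=np.degrees(np.arctan2(R[1,1],R[0,1])); sl=[];tw=[]
    for f in phis:
        d=R.T@(np.r_[pose(f,t=t),z]-p)*100; sl.append(d.round(2).tolist()); tw.append(round((ya-f+180)%360-180,1))
    print('yangle',ya.round(2),'slide',sl,'twist',tw)
E
python3 - <<'E'
from h import *
s=snapshot('top')
for r in (142.5,143.5,144.5):
  m=at(s,254.3,r,.039); d=m-A; print(m,np.hypot(*d),np.degrees(np.arctan2(d[1],d[0])))
rows([76],.197); rows([76],.12)
E
```

```text
[0.69582478 0.06413049] 0.18239462155254346 -2.472824503129145
[0.69306104 0.06407724] 0.1796358391369936 -2.5278244881273593
[0.69029817 0.06402402] 0.1768780944035707 -2.5845190923934065
yangle 63.25 slide [[-39.93, -17.62, 0.02]] twist [np.float64(-12.7)]
yangle 63.25 slide [[-39.93, -17.62, 7.72]] twist [np.float64(-12.7)]
```

Request:
move_arm:
  slide:
    - [-39.9,-17.6,0]
    - [-39.9,-17.6,0]
    - [-39.9,-17.6,0]
    - [-39.9,-17.6,0]
    - [-39.9,-17.6,0]
    - [-39.9,-17.6,0]
    - [-39.9,-17.6,0]
    - [-39.9,-17.6,0]
    - [-39.9,-17.6,0]
    - [-39.9,-17.6,0]
    - [-39.9,-17.6,0]
    - [-39.9,-17.6,0]
  twist: [-12.7,-12.7,-12.7,-12.7,-12.7,-12.7,-12.7,-12.7,-12.7,-12.7,-12.7,-12.7]
  grip: 0

```text
time: 2.35
eef_pos: [0.513, 0.133, 0.1974]
orientation: [0.382, 3.118, 0.0]
ft_force: [-0.3, 0.2, -0.1]
width: 0.0005
grip_force: 0.0
```

Run:
```python
from h import *
o=observe(); print(o['time'],o['eef_pos'],o['qpos'],o['width'],o['ft_force'])
s=snapshot('scene'); save(s,'scene2'); print(proj(s,[*A,.147]))
rows([76,76],.12)
```

```text
2.35 [0.51295795 0.13295758 0.19741282] [ 1.08882970e-01  3.50699761e-01  1.51063673e+00  8.44607894e-05
  1.27999414e+00 -1.21831503e+00] 0.000457893987535412 [-0.32566379  0.21339771 -0.05617718]
(np.float64(313.5099621005906), np.float64(181.2963592564338))
yangle 76.02 slide [[-0.07, -0.09, 7.74], [-0.07, -0.09, 7.74]] twist [np.float64(0.0), np.float64(0.0)]
```

View pics/scene2.png

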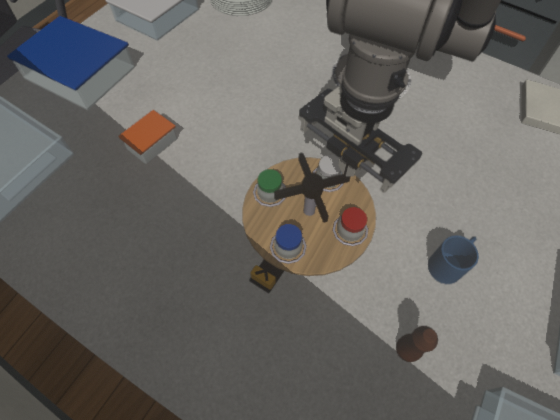

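The gripper is closed and hovering over the red-jar gap, and the carousel hasn't moved: the hub is still at (313,183). Next, lower the finger into the gap.

Request:
move_arm:
  slide:
    - [-0.1,-0.1,3]
    - [-0.1,-0.1,5.5]
    - [-0.1,-0.1,7]
    - [-0.1,-0.1,7.7]
    - [-0.1,-0.1,7.7]
  twist: [0,0,0,0,0]

```text
time: 3.02
eef_pos: [0.5142, 0.131, 0.1204]
orientation: [0.384, 3.118, 0.0]
ft_force: [0.4, -0.0, -0.6]
width: 0.0004
grip_force: 0.0
```

Run:
```python
from h import *
o=observe(); print(o['time'],o['eef_pos'],o['ft_force'])
s=snapshot('scene'); print(proj(s,o['eef_pos'])); cv2.imwrite('pics/s3.png',cv2.resize(cv2.cvtColor(s['frame'][100:300,220:400],cv2.COLOR_RGB2BGR),None,fx=3,fy=3))
rows([72,68,64,60,57,54,51,48,45,42,39,36],.12)
```

```text
3.025 [0.51423965 0.13100638 0.12035185] [ 0.35176577 -0.04651959 -0.63464771]
(np.float64(338.2468133306274), np.float64(201.77970770994187))
yangle 75.96 slide [[-0.29, 0.14, 0.08], [-0.71, 0.2, 0.08], [-1.12, 0.23, 0.08], [-1.54, 0.23, 0.08], [-1.85, 0.21, 0.08], [-2.16, 0.18, 0.08], [-2.47, 0.13, 0.08], [-2.78, 0.06, 0.08], [-3.08, -0.02, 0.08], [-3.38, -0.12, 0.08], [-3.67, -0.24, 0.08], [-3.95, -0.37, 0.08]] twist [np.float64(4.0), np.float64(8.0), np.float64(12.0), np.float64(16.0), np.float64(19.0), np.float64(22.0), np.float64(25.0), np.float64(28.0), np.float64(31.0), np.float64(34.0), np.float64(37.0), np.float64(40.0)]
```

View pics/s3.png

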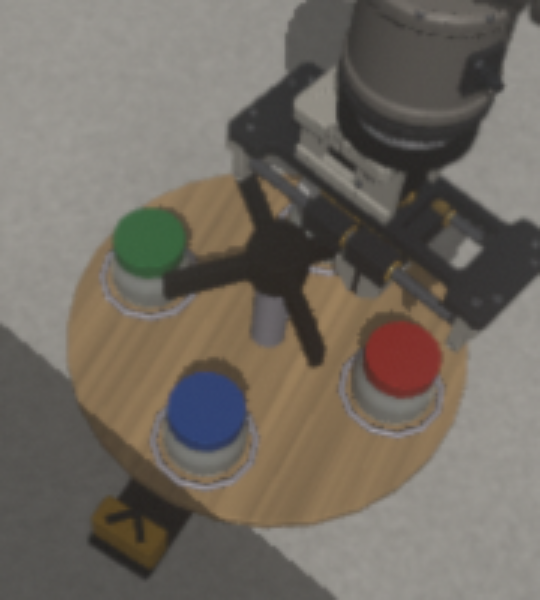

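The finger sits in the red-jar gap, at about (358,285) in the crop, clear of the lids. Now push clockwise.

Request:
move_arm:
  slide:
    - [-0.3,0.14,0]
    - [-0.7,0.2,0]
    - [-1.1,0.23,0]
    - [-1.55,0.23,0]
    - [-1.85,0.21,0]
    - [-2.15,0.18,0]
    - [-2.47,0.13,0]
    - [-2.78,0.06,0]
    - [-3.08,-0.02,0]
    - [-3.38,-0.12,0]
    - [-3.67,-0.24,0]
    - [-3.95,-0.37,0]
  twist: [4,8,12,16,19,22,25,28,31,34,37,40]

```text
time: 4.58
eef_pos: [0.5522, 0.1177, 0.1213]
orientation: [1.429, 2.796, 0.002]
ft_force: [-0.3, 0.0, 0.6]
width: 0.0004
grip_force: 0.0
```

Run:
```python
from h import *
o=observe(); print(o['time'],o['eef_pos'],o['ft_force'],o['torque'])
s=snapshot('scene'); cv2.imwrite('pics/s4.png',cv2.resize(cv2.cvtColor(s['frame'][100:300,220:400],cv2.COLOR_RGB2BGR),None,fx=3,fy=3))
measure(snapshot('top'))
rows([33,30,27,24,21,18,15,12,9,6,3,0],.12)
```

```text
4.575 [0.55220653 0.11774317 0.1212859 ] [-0.29667324  0.02702485  0.64760721] [-0.05881466  0.0368253  -0.04278236]
red [210.3 209.7] [ 18  19 233] [0.5077 0.174 ]
green [287.5 207.2] [ 18  19 271] [ 0.5174 -0.028 ]
blue [254.3 169.8] [ 8 17 92] [0.6145 0.0607]
white [276.5 199.5] [4 4 4] [0.5372 0.0011]
yangle 35.92 slide [[-0.27, 0.06, 0.12], [-0.58, 0.11, 0.12], [-0.89, 0.14, 0.12], [-1.21, 0.16, 0.12], [-1.52, 0.17, 0.12], [-1.83, 0.15, 0.12], [-2.14, 0.13, 0.12], [-2.45, 0.08, 0.12], [-2.76, 0.02, 0.12], [-3.06, -0.06, 0.12], [-3.36, -0.15, 0.12], [-3.66, -0.26, 0.12]] twist [np.float64(2.9), np.float64(5.9), np.float64(8.9), np.float64(11.9), np.float64(14.9), np.float64(17.9), np.float64(20.9), np.float64(23.9), np.float64(26.9), np.float64(29.9), np.float64(32.9), np.float64(35.9)]
```

View pics/s4.png

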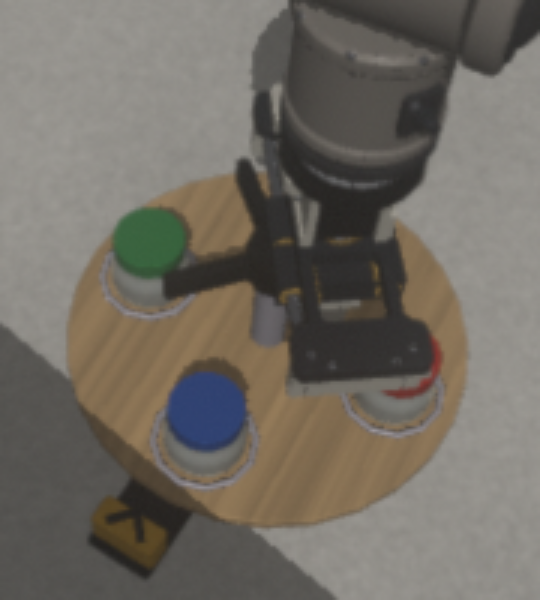

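The carousel hasn't turned: the green lid is still at (287.5,207.2). No contact yet, so I'll check with the wrist camera.

Run:
```python
from h import *
o=observe(); s=snapshot('wrist'); t=snapshot('scene'); 
print(proj(t,o['eef_pos']),proj(s,o['eef_pos']),proj(s,[*A,.147]))
for a in (46,136,226,316): print(a,np.round(proj(s,[A[0]+.08*np.cos(np.radians(a)),A[1]+.08*np.sin(np.radians(a)),.142])),np.round(proj(t,[A[0]+.08*np.cos(np.radians(a)),A[1]+.08*np.sin(np.radians(a)),.142])))
w=cv2.cvtColor(s['frame'],cv2.COLOR_RGB2BGR); c=cv2.resize(cv2.cvtColor(t['frame'][150:250,260:380],cv2.COLOR_RGB2BGR),(504,420))
cv2.imwrite('pics/w.png',cv2.resize(np.hstack([w,c]),(800,316)))
```

```text
(np.float64(323.48312154847997), np.float64(212.82117942296418)) (np.float64(283.85339238616854), np.float64(240.52447416460143)) (np.float64(174.9694808792374), np.float64(282.627808587208))
46 [323. 255.] [326. 217.]
136 [136. 131.] [351. 174.]
226 [ 46. 298.] [302. 152.]
316 [212. 393.] [274. 191.]
```

View pics/w.png

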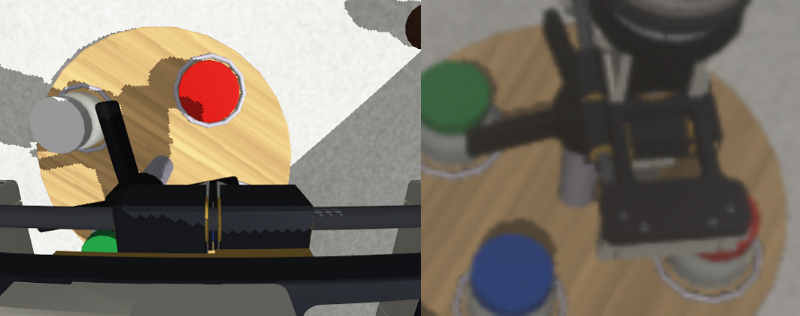

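The wrist view puts the finger, at (213,180), right beside the spoke tip, at (230,182). I'll advance in small steps and watch the force.

Request:
move_arm:
  slide:
    - [-0.3,0.06,0.1]
    - [-0.6,0.11,0.1]
    - [-0.6,0.11,0.1]
  twist: [3,6,6]

```text
time: 5.15
eef_pos: [0.5561, 0.1135, 0.1195]
orientation: [1.57, 2.721, 0.001]
ft_force: [0.2, 0.4, 0.6]
width: 0.001
grip_force: 0.0
```

Run:
```python
from h import *
o=observe(); print(o['time'],o['eef_pos'],o['ft_force'],o['torque'])
measure(snapshot('top'))
rows([27,24,21,18,15,12,9,6,3,0,-3,-6],.12)
```

```text
5.15 [0.55607291 0.1135414  0.11951488] [0.17056664 0.43197782 0.62916771] [-0.00565369  0.00223289  0.01594667]
red [211.  209.6] [ 18  19 259] [0.508  0.1721]
green [287.5 207.2] [ 18  19 270] [ 0.5174 -0.0279]
blue [255.7 170. ] [ 5 15 52] [0.6141 0.0571]
white [283.  195.3] [3 2 3] [ 0.5485 -0.0158]
yangle 30.05 slide [[-0.34, 0.12, -0.05], [-0.65, 0.17, -0.05], [-0.96, 0.21, -0.05], [-1.27, 0.23, -0.05], [-1.59, 0.23, -0.05], [-1.9, 0.21, -0.05], [-2.21, 0.18, -0.05], [-2.52, 0.14, -0.05], [-2.83, 0.08, -0.05], [-3.13, -0.0, -0.05], [-3.43, -0.1, -0.05], [-3.72, -0.21, -0.05]] twist [np.float64(3.0), np.float64(6.0), np.float64(9.0), np.float64(12.0), np.float64(15.0), np.float64(18.0), np.float64(21.0), np.float64(24.0), np.float64(27.0), np.float64(30.0), np.float64(33.0), np.float64(36.0)]
```

There's still no contact although the finger is over the spoke line, so the tip may sit higher than I assumed. I'll look at the tip height more closely.

Run:
```python
from h import *
o=observe(); t=snapshot('scene'); s=snapshot('top'); w=snapshot('wrist')
def cr(s,p,h,k):
    im=cv2.cvtColor(s['frame'],cv2.COLOR_RGB2BGR); u,v=[int(round(x)) for x in proj(s,p)]
    im=cv2.convertScaleAbs(im,alpha=1.6,beta=20)
    c=cv2.resize(im[v-h:v+h,u-h:u+h],None,fx=k,fy=k,interpolation=cv2.INTER_CUBIC); n=h*k
    cv2.circle(c,(n,n),3,(0,255,255),-1); return cv2.resize(c,(390,390))
old=cv2.imread('pics/s3.png'); o3=cv2.convertScaleAbs(old[190:360,270:440],alpha=1.6,beta=20); cv2.circle(o3,(354-270,305-190),2,(0,255,255),-1)
cv2.imwrite('pics/z.png',np.hstack([cv2.resize(o3,(390,390)),cr(w,o['eef_pos'],80,5)]))
```

```text
(no output)
```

View pics/z.png

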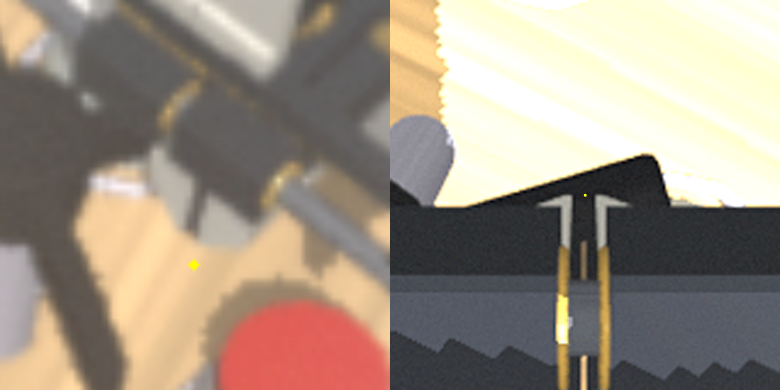

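Run:
```python
from h import *
rows([30,45,60,78],.155); rows([78],.104)
```

```text
yangle 30.02 slide [[-0.05, 0.06, -3.57], [1.41, -0.51, -3.57], [2.66, -1.44, -3.57], [3.79, -2.94, -3.57]] twist [np.float64(0.0), np.float64(-15.0), np.float64(-30.0), np.float64(-48.0)]
yangle 30.02 slide [[3.79, -2.94, 1.53]] twist [np.float64(-48.0)]
```

Request:
move_arm:
  slide:
    - [0,0,-2]
    - [0,0,-4]
    - [0.7,-0.2,-4]
    - [1.4,-0.5,-4]
    - [2.1,-1,-4]
    - [2.7,-1.45,-4]
    - [3.3,-2.2,-4]
    - [3.8,-2.9,-4]
    - [3.8,-2.9,-2]
    - [3.8,-2.9,0]
    - [3.8,-2.9,1.5]
    - [3.8,-2.9,1.5]
  twist: [0,0,-8,-15,-22,-30,-39,-48,-48,-48,-48,-48]

```text
time: 6.85
eef_pos: [0.5111, 0.1319, 0.1033]
orientation: [-0.329, -3.122, 0.001]
ft_force: [1.1, -0.4, 0.4]
width: 0.0007
grip_force: 0.0
```

Run:
```python
from h import *
o=observe(); print(o['time'],o['eef_pos'],o['ft_force'],o['torque'])
measure(snapshot('top'))
rows([74,70,66,62,58,54,51,48,45,42,39,36],.104)
```

```text
6.85 [0.51110636 0.13192589 0.10327707] [ 1.0726683  -0.36188696  0.39569916] [0.03933512 0.02465233 0.02538903]
green [287.5 207.2] [ 18  19 272] [ 0.5175 -0.0279]
blue [248.5 170.5] [ 20  20 300] [0.6127 0.0759]
white [255.2 239.1] [4 3 8] [0.4328 0.0549]
yangle 77.96 slide [[-0.38, 0.06, 0.01], [-0.8, 0.12, 0.01], [-1.21, 0.15, 0.01], [-1.63, 0.15, 0.01], [-2.04, 0.12, 0.01], [-2.46, 0.06, 0.01], [-2.76, -0.0, 0.01], [-3.07, -0.08, 0.01], [-3.37, -0.17, 0.01], [-3.66, -0.28, 0.01], [-3.95, -0.41, 0.01], [-4.23, -0.55, 0.01]] twist [np.float64(4.0), np.float64(8.0), np.float64(12.0), np.float64(16.0), np.float64(20.0), np.float64(24.0), np.float64(27.0), np.float64(30.0), np.float64(33.0), np.float64(36.0), np.float64(39.0), np.float64(42.0)]
```

Request:
move_arm:
  slide:
    - [-0.4,0.06,0]
    - [-0.8,0.12,0]
    - [-1.2,0.15,0]
    - [-1.6,0.15,0]
    - [-2.05,0.12,0]
    - [-2.45,0.06,0]
    - [-2.76,0,0]
    - [-3.07,-0.08,0]
    - [-3.37,-0.17,0]
    - [-3.66,-0.28,0]
    - [-3.66,-0.28,0]
  twist: [4,8,12,16,20,24,27,30,33,36,36]

```text
time: 8.28
eef_pos: [0.5477, 0.1216, 0.1051]
orientation: [1.277, 2.868, 0.001]
ft_force: [-0.5, 0.7, -0.6]
width: 0.0008
grip_force: 0.0
```

Run:
```python
from h import *
o=observe(); print(o['time'],o['eef_pos'],o['ft_force'],o['torque'])
measure(snapshot('top'))
rows([38,34,30,26,22,18,14,10,6,2,-2,-6],.104)
```

```text
8.275 [0.54770984 0.12161977 0.10510025] [-0.46799872  0.71097069 -0.63824077] [-0.03710156 -0.00982043 -0.06251833]
red [209.1 208. ] [ 15  12 125] [0.512  0.1771]
green [287.4 211.3] [ 18  19 271] [ 0.5068 -0.0278]
blue [254.9 170.1] [ 15  20 215] [0.6138 0.0593]
white [251.5 160. ] [2 1 2] [0.6406 0.0687]
yangle 42.02 slide [[-0.37, 0.05, 0.09], [-0.79, 0.1, 0.09], [-1.2, 0.13, 0.09], [-1.62, 0.13, 0.09], [-2.04, 0.1, 0.09], [-2.45, 0.05, 0.09], [-2.86, -0.04, 0.09], [-3.26, -0.16, 0.09], [-3.65, -0.3, 0.1], [-4.03, -0.47, 0.1], [-4.4, -0.66, 0.1], [-4.76, -0.88, 0.1]] twist [np.float64(4.0), np.float64(8.0), np.float64(12.0), np.float64(16.0), np.float64(20.0), np.float64(24.0), np.float64(28.0), np.float64(32.0), np.float64(36.0), np.float64(40.0), np.float64(44.0), np.float64(48.0)]
```

Now it turns, by about 6° so far. I'll go on pushing, 5 mm lower for a safer hold on the spoke.

Request:
move_arm:
  slide:
    - [-0.37,0.05,0.3]
    - [-0.79,0.1,0.5]
    - [-1.2,0.13,0.5]
    - [-1.62,0.13,0.5]
    - [-2.04,0.1,0.5]
    - [-2.45,0.05,0.5]
    - [-2.86,-0.04,0.5]
    - [-3.26,-0.16,0.5]
    - [-3.65,-0.3,0.5]
    - [-4.03,-0.47,0.5]
    - [-4.3,-0.6,0.5]
    - [-4.5,-0.72,0.5]
  twist: [4,8,12,16,20,24,28,32,36,40,43,45]

```text
time: 9.82
eef_pos: [0.5725, 0.0837, 0.0997]
orientation: [2.279, 2.161, 0.003]
ft_force: [2.7, 3.0, -0.4]
width: 0.0003
grip_force: 1.4
```

Run:
```python
from h import *
o=observe(); print(o['time'],o['eef_pos'],o['ft_force'],o['torque'])
measure(snapshot('top'))
rows([-6,-10,-14,-18,-22,-26,-30,-33,-36,-38,-39,-40],.1)
```

```text
9.825 [0.57254102 0.08366536 0.09971362] [ 2.6821557   2.96724087 -0.36015488] [ 0.37681544 -0.34968725  0.04453919]
green [275.2 235.5] [ 19  18 155] [0.4431 0.0031]
blue [278.  183.1] [ 20  19 291] [ 0.5806 -0.0022]
white [224.6 193.8] [ 6  8 37] [0.5499 0.1376]
yangle -3.15 slide [[-0.28, 0.06, -0.04], [-0.69, 0.13, -0.04], [-1.11, 0.17, -0.04], [-1.52, 0.18, -0.04], [-1.94, 0.16, -0.04], [-2.35, 0.11, -0.04], [-2.76, 0.03, -0.04], [-3.07, -0.05, -0.04], [-3.37, -0.14, -0.04], [-3.56, -0.21, -0.04], [-3.66, -0.25, -0.04], [-3.76, -0.29, -0.04]] twist [np.float64(2.8), np.float64(6.8), np.float64(10.8), np.float64(14.8), np.float64(18.8), np.float64(22.8), np.float64(26.8), np.float64(29.8), np.float64(32.8), np.float64(34.8), np.float64(35.8), np.float64(36.8)]
```

Request:
move_arm:
  slide:
    - [-0.28,0.06,0]
    - [-0.69,0.13,0]
    - [-1.11,0.17,0]
    - [-1.52,0.18,0]
    - [-1.94,0.16,0]
    - [-2.35,0.11,0]
    - [-2.76,0.03,0]
    - [-3.07,-0.05,0]
    - [-3.37,-0.14,0]
    - [-3.56,-0.21,0]
    - [-3.66,-0.25,0]
    - [-3.76,-0.29,0]
  twist: [2.8,6.8,10.8,14.8,18.8,22.8,26.8,29.8,32.8,34.8,35.8,36.8]

```text
time: 11.38
eef_pos: [0.5675, 0.0458, 0.0996]
orientation: [2.845, 1.331, 0.002]
ft_force: [5.2, 0.8, 1.0]
width: 0.0006
grip_force: 2.0
```

Run:
```python
from h import *
o=observe(); print(o['time'],o['eef_pos'],o['ft_force'],o['torque'])
R=measure(snapshot('top'))
for k,v in R.items(): d=v-A; print(k,np.hypot(*d),np.degrees(np.arctan2(d[1],d[0])))
rows([-41,-42,-43,-44,-45,-46,-47,-47.5],.1)
```

```text
11.375 [0.56753865 0.04583503 0.09960455] [5.21926159 0.82770365 0.97914639] [ 0.10161742 -0.69573322  0.0190425 ]
blue [289.1 206.4] [ 14  19 195] [ 0.5198 -0.0322]
white [208.6 209.7] [ 17  21 245] [0.5076 0.1784]
blue 0.10441977202374918 -86.6185088824121
white 0.10654886292278205 93.24338305278451
yangle -39.92 slide [[-0.09, 0.03, -0.05], [-0.19, 0.05, -0.05], [-0.29, 0.07, -0.05], [-0.39, 0.09, -0.05], [-0.5, 0.11, -0.05], [-0.6, 0.12, -0.05], [-0.7, 0.14, -0.05], [-0.75, 0.14, -0.05]] twist [np.float64(1.1), np.float64(2.1), np.float64(3.1), np.float64(4.1), np.float64(5.1), np.float64(6.1), np.float64(7.1), np.float64(7.6)]
```

Request:
move_arm:
  slide:
    - [-0.09,0.03,0]
    - [-0.19,0.05,0]
    - [-0.29,0.07,0]
    - [-0.39,0.09,0]
    - [-0.5,0.11,0]
    - [-0.6,0.12,0]
    - [-0.67,0.13,0]
    - [-0.67,0.13,0]
    - [-0.3,0.13,0]
    - [0.6,0.13,0]
  twist: [1.1,2.1,3.1,4.1,5.1,6.1,6.8,6.8,6.8,6.8]

```text
time: 12.68
eef_pos: [0.571, 0.0497, 0.0987]
orientation: [-2.919, -1.16, 0.004]
ft_force: [0.5, -0.2, -0.9]
width: 0.0003
grip_force: 0.0
```

Request:
move_arm:
  slide:
    - [0.2,0,-3]
    - [0.2,0,-7]
    - [0.2,5,-10]
    - [0.2,11,-10]
    - [0.2,17,-10]
    - [0.2,23,-10]
    - [0.2,23,-10]
  twist: [0,0,0,0,0,0,0]

```text
time: 13.55
eef_pos: [0.732, -0.1197, 0.1945]
orientation: [-2.92, -1.154, 0.007]
ft_force: [-0.1, -0.6, -0.1]
width: 0.0003
grip_force: 0.0
```

Run:
```python
from h import *
o=observe(); print(o['time'],o['eef_pos'],o['ft_force'])
s=snapshot('top'); R=measure(s)
for k,v in R.items(): d=v-A; print(k,np.hypot(*d),np.degrees(np.arctan2(d[1],d[0])))
t=np.radians(-2.5); print(R['red']-(A+.1*np.array([np.cos(t),np.sin(t)])))
w=s['frame'][125:275,175:325]; cv2.imwrite('pics/end.png',cv2.resize(cv2.cvtColor(w,cv2.COLOR_RGB2BGR),None,fx=4,fy=4,interpolation=cv2.INTER_CUBIC))
```

```text
13.55 [ 0.73204142 -0.11972142  0.19448385] [-0.1472526  -0.57752484 -0.06072877]
red [252.2 170.5] [ 19  19 275] [0.6127 0.0664]
white [210.7 204.9] [ 21  23 349] [0.5203 0.1731]
red 0.09922799289636289 -3.235606197103931
white 0.10134541531066005 86.21140885976416
[-0.00083501 -0.00123868]
```

View pics/end.png

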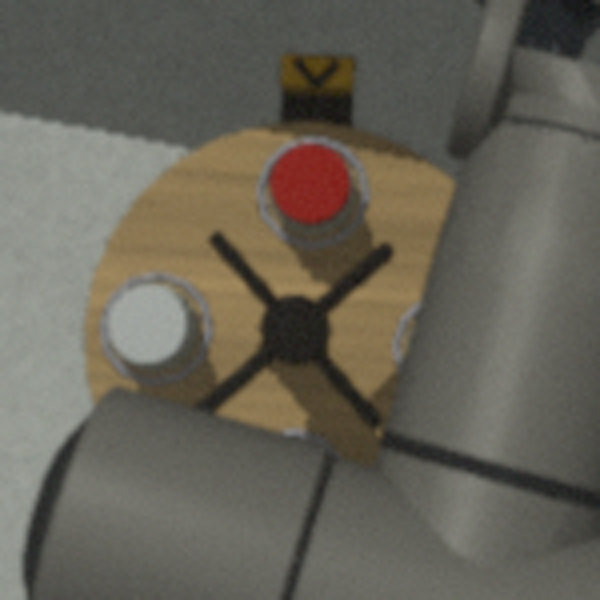

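The red jar at (310,183) stands squarely at the yellow marker at (318,74), about 1.5 mm from the spot. The finger is clear and the carousel is at rest, so I'll hand in.

```bash
python3 -c "
from plant import ticket; print(ticket.hand_in())"
```

```text
the job is handed in; nothing more can be done
None
```

The carousel was turned about 95° clockwise by its cross, leaving the red-lidded jar about 1.5 mm from the serving spot by camera, with the finger clear; the job was handed in at about 14 s, and hand-in returned no verdict.

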